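Fetch the grain focuser from behind the darkroom bottles

TASK

The grain focuser is boxed in at the back of the plywood stand: first clear the round bottle, the square bottle and the steel beaker onto the black rubber mat, all three standing on it together, then lift out the focuser and stand it upright in the middle of the easel's white field. After that put the three vessels back on the stand, each where it stood before. Keep all four things upright all the way, and do not disturb the two film canisters at the back of the stand or the loupe on the easel.

Things in the scene. Friction and masses are not known exactly. Their poses are not given: they have to be found in the camera images.
- bottle_mid (a point): round amber glass bottle with a black cap, loose, standing upright on one of the three ringed places of the stand: body 56 mm in diameter and straight up to 108 mm above its foot, then a cap 35 mm wide; 128 mm tall, about 0.28 kg. Grip it high, about 95 mm above its foot, so that the gripper's body clears the cap. The point is on its axis half-way up, 64 mm above its foot. z is its axis, up; its yaw means nothing.
- flask_mid (a point): square grey plastic bottle with a white cap, loose, upright on another of the ringed places: body 50 x 50 mm with flat sides up to 104 mm above its foot, cap 36 mm wide; 122 mm tall, about 0.25 kg. Grip it high, about 90 mm above its foot. The point is on its axis half-way up, 61 mm above its foot. x and y are square to its flat sides, z up.
- beaker_mid (a point): open round stainless steel beaker with straight sides, loose, upright on the remaining ringed place: 58 mm in diameter, 110 mm tall, wall 4 mm, about 0.18 kg. Grip it from outside, high, about 75 mm above its foot. The point is on its axis half-way up, 55 mm above its foot. z up; its yaw means nothing.
- focuser_mid (a point): grain focuser, loose, near (10, 0) mm of the stand, about 10 mm behind the front vessel: black base 60 (its x) x 44 mm (y), 10 mm thick; on it a steel housing 36 x 36 mm, 10 to 51 mm above the foot (grip its y faces); on top a black eyepiece tube 22 mm thick leaning to -x, ending 67 mm up; 0.16 kg. Point: middle of the housing, over the base's middle, 34 mm above the foot.
- stand: fixed plywood stand, 190 (its x) x 220 mm (y), top 12 mm above the bench, with a lip 10 mm thick along its far (+x) edge, 57 mm high; origin under its middle at bench height. Three drawn rings, 73 mm wide, mark the vessels' places in its own x, y: front (-58, 0), left (-10, 70), right (-10, -70) mm; which vessel is on which varies.
- mat: fixed black ribbed rubber mat flat on the bench, the side area: 300 mm (its x) by 150 mm (its y), 3 mm thick, empty at the start; origin under its middle at bench height.
- easel: fixed dark steel printing easel lying flat on the bench: 220 mm (its x) by 170 mm (its y), 18 mm high, with a white field 130 x 95 mm in the middle of its top, framed by thin bright strips; origin under the middle of the field at bench height, the field is 18 mm above it.
- can_a_mid (a point): 35 mm film canister, black with a grey lid, loose bystander on the stand behind the focuser to its left (+y), at about (66, 45) mm of the stand: 33 mm in diameter, 50 mm tall, point half-way up. Leave it alone.
- can_b_mid (a point): a second film canister like the other, at about (66, -45) mm of the stand, point half-way up. Leave it alone.
- loupe_mid (a point): small white and black round loupe, loose bystander on a far (+x) corner of the easel's frame at about (88, 58) mm of the easel: 36 mm in diameter, 34 mm tall, point half-way up. Leave it alone.

How it is judged (in metres and radians):
On the way, in this order (a step that is already met when the one before it is completed fails the run):
1. the round bottle, the square bottle and the beaker all stand upright on the rubber mat, released (x of bottle_mid in the frame of mat between -0.15 and 0.15 m and y of bottle_mid in the frame of mat between -0.075 and 0.075 m and z of bottle_mid in the frame of mat below 0.075 m and angle between each of bottle_mid, flask_mid, beaker_mid's own z axis and vertical below 0.12 rad and linear speed of each of bottle, flask, beaker below 0.02 m/s and contact force between the fingers and bottle below 0.2 N and x of flask_mid in the frame of mat between -0.15 and 0.15 m and y of flask_mid in the frame of mat between -0.075 and 0.075 m and z of flask_mid in the frame of mat below 0.072 m and contact force between the fingers and flask below 0.2 N and x of beaker_mid in the frame of mat between -0.15 and 0.15 m and y of beaker_mid in the frame of mat between -0.075 and 0.075 m and z of beaker_mid in the frame of mat below 0.066 m and contact force between the fingers and beaker below 0.2 N), for 0.2 s.
2. the focuser stands upright, released, in the middle of the easel's white field (horizontal distance between focuser_mid and easel below 0.015 m and z of focuser_mid in the frame of easel between 0.046 and 0.058 m and angle between focuser_mid's own z axis and vertical below 0.12 rad and linear speed of focuser below 0.02 m/s and contact force between the fingers and focuser below 0.2 N), for 0.2 s.
At the end, for the whole second after the job is handed in: The focuser stands upright and still on the easel, its middle within 15 mm of the middle of the white field, and the three vessels stand upright and still on the stand, each within 15 mm of where it stood at the start; all are released (all of step 2 and distance of each of bottle_mid, flask_mid, beaker_mid from where it was at the start of the episode below 0.015 m and angle between each of bottle_mid, flask_mid, beaker_mid's own z axis and vertical below 0.12 rad and linear speed of each of bottle, flask, beaker below 0.02 m/s and contact force between the fingers and bottle below 0.2 N and contact force between the fingers and flask below 0.2 N and contact force between the fingers and beaker below 0.2 N); the robot touches nothing.
It fails at once if a vessel or the focuser is tipped over (more than about 35 degrees) (angle between any of bottle_mid, flask_mid, beaker_mid, focuser_mid's own z axis and vertical above 0.6 rad).
It fails at once if a film canister or the loupe is pushed more than 15 mm or knocked over (distance of any of can_a_mid, can_b_mid, loupe_mid from where it was at the start of the episode above 0.015 m or angle between any of can_a_mid, can_b_mid, loupe_mid's own z axis and vertical above 0.6 rad).
It also fails if it takes over 152 s, if anything falls off the work surface, if the arm or the gripper's body presses on something with over 40 N, if the wrist force passes 120 N, or if a joint passes its speed limit or range.

ROBOT

A 6-joint arm with a two-finger parallel gripper is mounted at the origin on the work surface. World frame = base frame: x ahead of the robot, y to its left, z up, the work surface at z = 0. Lengths are in mm, angles in rad, forces in N, time in s.
With the tool pointing down it reaches from about 350 to 800 mm from the base axis. Payload 7.3 kg.
Tool frame: the origin (TCP) lies on the mounting face of the last link; the fingertips stand 173 mm ahead of it and the grasp point (between the pads) lies 155 mm ahead of it; z points along the fingers, y is the line along which they close (so a half turn about z gives the same grasp; the last joint's range is limited). The gripper opens to 85 mm and grips with 20 to 120 N. Pads are 22 mm wide; open, the fingers measure 114 mm over their backs; the gripper's body (76 mm by 85 mm) begins 54 mm behind the grasp point. The pads swing forward as they close: fully open they stand 13 mm farther back than shut.
Start: joints at [-1.333, 0.342, 1.524, -0, 1.275, -0.146], TCP at [196.604, -486.8, 404.722] pointing down, gripper open.
Joint ranges: [-2.53, 2.53], [-0.77, 2.02], [0.04, 2.7], [-1, 4.14], [0.28, 2.66], [-3.11, 3.11]. Speed limits (rad/s): [2.57, 2.57, 3.14, 3.14, 3.14, 3.14].

INTERFACE

Orientations are given as a unit quaternion [w, x, y, z].
In Python, from rig import * gives the robot as it stands.
- The arm moves only by the shell command python3 -m jog 'ROWS' [FORCE]. ROWS is JSON, a list that holds one entry, the list of rows, each a list of 7 numbers: the finger opening in mm, from 0 to 85.4, then the shift along the tool's x, y, z in mm, then the turn, a rotation vector about the tool's x, y, z in degrees. In form: [[[jaw, x, y, z, ax, ay, az], ...]]. A call has 1 to 12 rows; each row is the pose to reach, as a shift and turn from the pose commanded when the call began, along the tool's axes at that moment; what a row does not reach only later rows make up. A row lasts 1/12 s, in which the tool goes at most 41.7 mm and 7.16 degrees, less where a joint would pass 70% of its speed; a pose out of reach is approached as far as the arm can. A call with a gripper value outside its range is refused whole. The fingers move at their own pace and stop on an object; FORCE is the grip in N (left out, the last holds). Time passes only in rows, so rows that repeat a pose let the fingers close. It gives the time, the measured TCP pose, the force, the opening and the grip force at its end, in the units of the state.
- get_obs(): the state, without advancing time (a new reading comes with each control period).
- capture(name): name is "side" or "top"; returns the picture (480x640x3 uint8, red, green, blue); there is no depth.
- camera_params(name): a dict with "vertical_fov" (degrees; the focal length in pixels is half the picture's height over the tangent of half this angle, whatever the lens; pixels are square), "cx", "cy" (the principal point, pixels), "distortion" ([k1, k2, p1, p2, k3] as OpenCV has them; the pictures are not rectified), "extrinsics" (4x4, takes a point from world to camera coordinates). Camera axes: x right, y up, looking along -z (the intrinsics and any distortion apply to the point x, -y, -z); pixel columns grow to the right and rows downward; lengths in mm; the calibration is good to about 2 mm. A picture is of the moment at which its call begins. camera_params takes no time and is no camera call.
- finish_job(): hands the job in; it is judged then, once.
The state is a dict: "time": time; "joint_positions": joint angles; "qvel": joint speeds; "joint_efforts": joint torques, N m; "tool_pos": TCP position; "orientation": TCP orientation; "force": force on the tool from outside, world axes, zero at the start; "torque": the same for the moment, N m; "grip_width": finger opening in mm; "gripper_force": force on a finger pad.
Only numpy, scipy, OpenCV 4.12 (cv2) and the standard library are available. Lean on these libraries where they do the work, as an engineer would, in place of code of your own. Each camera call takes 0.05 s, during which the arm holds its last target. There are 200 camera calls.

## Working session

There is one attempt and no reset: what is moved stays moved. The work goes in short steps, Python scripts to look and compute and a shell command to move; the robot and the scene stay as the last step left them, time stands still between calls to the robot, and variables do not carry over. Pictures are saved under pics/ and viewed, at most 14 in all, crops included, and the job is handed in when it is done.

```bash
mkdir -p pics; ls
python3 - <<'E'
from rig import *
import cv2
print(get_obs())
for n in("top","side"):
    print(n,camera_params(n)); cv2.imwrite(f"pics/{n}0.png",capture(n)[:,:,::-1])
E
```

```text
pics
{'time': 0.0, 'joint_positions': array([-1.33299852e+00,  3.42737942e-01,  1.52500738e+00, -1.22189526e-05,
        1.27539484e+00, -1.46036343e-01]), 'qvel': array([-2.86992091e-05, -1.30156683e-03, -1.29465974e-03, -1.25003587e-03,
       -5.57168008e-04, -1.04210412e-03]), 'joint_efforts': array([-1.35817150e-03, -4.33684516e+01, -2.46013266e+01, -3.09251109e-04,
        7.81012903e-03,  8.10485972e-06]), 'tool_pos': array([ 196.57171665, -486.67089149,  404.02121539]), 'orientation': array([-7.72667795e-04,  9.81639740e-01,  1.90742818e-01, -4.13250856e-05]), 'force': array([-0.52214253, -0.39727785,  0.38391559]), 'torque': array([-0.01037633,  0.00082261,  0.03948522]), 'gripper_force': 0.0, 'grip_width': 85.50066557116281}
top {'vertical_fov': 44.79206622400909, 'cx': 321.49508245798086, 'cy': 233.41590950335174, 'distortion': array([-0.00784211,  0.        ,  0.        ,  0.        ,  0.        ]), 'extrinsics': array([[ 3.93223793e-02, -9.99214462e-01, -4.92032293e-03,
         9.31425080e-01],
       [ 9.79302925e-01,  3.75594492e-02,  1.98884563e-01,
        -5.30870700e+02],
       [-1.98543527e-01, -1.26391009e-02,  9.80010572e-01,
        -1.00652333e+03],
       [ 0.00000000e+00,  0.00000000e+00,  0.00000000e+00,
         1.00000000e+00]])}
side {'vertical_fov': 43.04773114218886, 'cx': 325.0793993432965, 'cy': 235.64263893881088, 'distortion': array([-0.14459985,  0.        ,  0.        ,  0.        ,  0.        ]), 'extrinsics': array([[-7.47817779e-01, -6.63638067e-01,  1.87905676e-02,
         4.11124326e+02],
       [ 3.37158211e-01, -3.55239226e-01,  8.71854021e-01,
        -2.66050757e+02],
       [-5.71920370e-01,  6.58323331e-01,  4.89405232e-01,
        -9.46580747e+02],
       [ 0.00000000e+00,  0.00000000e+00,  0.00000000e+00,
         1.00000000e+00]])}
```

View pics/top0.png

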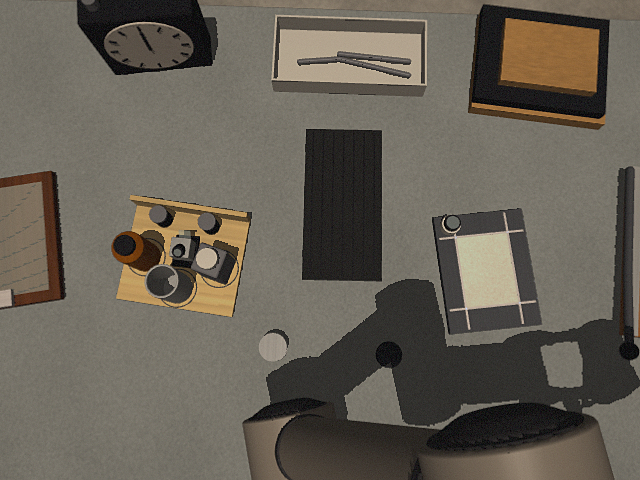

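View pics/side0.png

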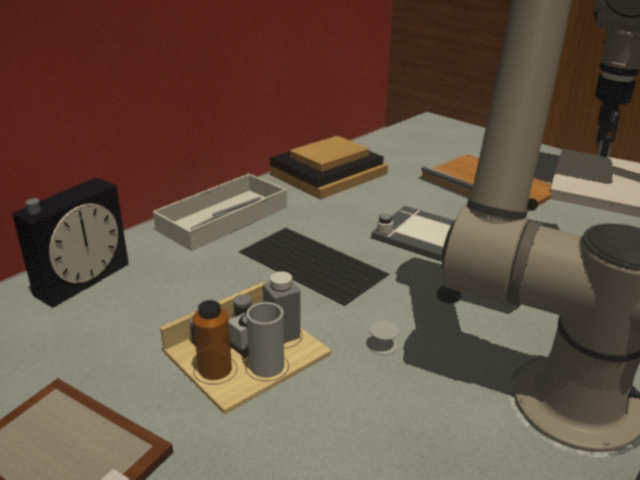

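The top view shows the beaker on the front ring (about 165,284), the bottle on the left (125,246) and the flask on the right (207,258). The focuser is at (183,250). The mat is centred near (343,205) and the easel's field near (489,269). I'll zoom in for exact corners.

```bash
cat > h.py <<'E'
import numpy as np, cv2
from rig import *
from scipy.spatial.transform import Rotation as R
def K(c):
    f=240/np.tan(np.radians(c["vertical_fov"]/2)); return np.array([[f,0,c["cx"]],[0,f,c["cy"]],[0,0,1]])
F=np.diag([1,-1,-1.])
def ray(n,uv):
    c=camera_params(n);E=c["extrinsics"]
    p=cv2.undistortPoints(np.array(uv,float).reshape(-1,1,2),K(c),c["distortion"]).reshape(-1,2)
    d=np.c_[p,np.ones(len(p))]@F@E[:3,:3]; o=-E[:3,:3].T@E[:3,3]
    return o,d
def at(n,uv,z):
    o,d=ray(n,uv); return (o+d*((z-o[2])/d[:,2])[:,None])[:,:2]
def proj(n,P):
    c=camera_params(n);E=c["extrinsics"]
    Q=(np.array(P,float).reshape(-1,3)@E[:3,:3].T+E[:3,3])@F
    return cv2.projectPoints(Q,np.zeros(3),np.zeros(3),K(c),c["distortion"])[0].reshape(-1,2)
def crop(n,name,x,y,w,h,s,img=None):
    im=capture(n)[:,:,::-1] if img is None else img
    cv2.imwrite(f"pics/{name}.png",cv2.resize(im[y:y+h,x:x+w],None,fx=s,fy=s,interpolation=cv2.INTER_CUBIC))
E
python3 - <<'E'
from h import *
im=cv2.imread("pics/top0.png"); crop("top","c1",105,185,160,140,5,im[:,:,:].copy()); 
crop("top","c2",425,200,125,140,4,im)
s=cv2.imread("pics/side0.png"); crop("side","c3",155,265,190,140,4,s)
E
```

```text
(no output)
```

View pics/c1.png

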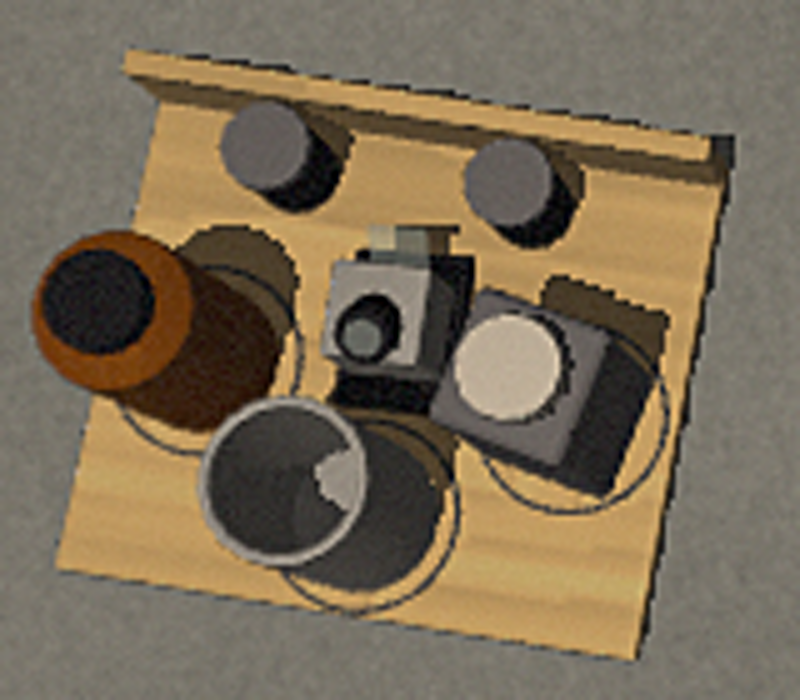

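View pics/c2.png

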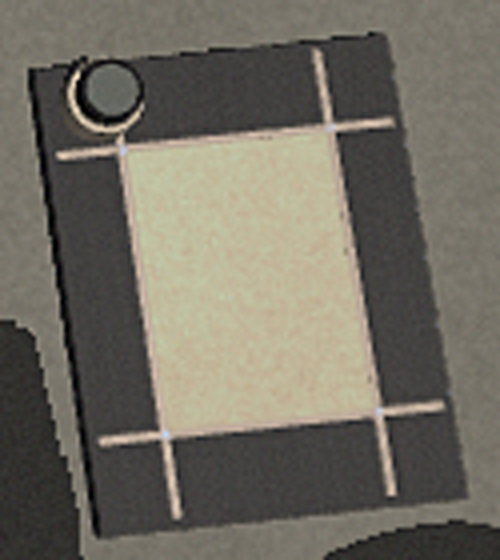

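View pics/c3.png

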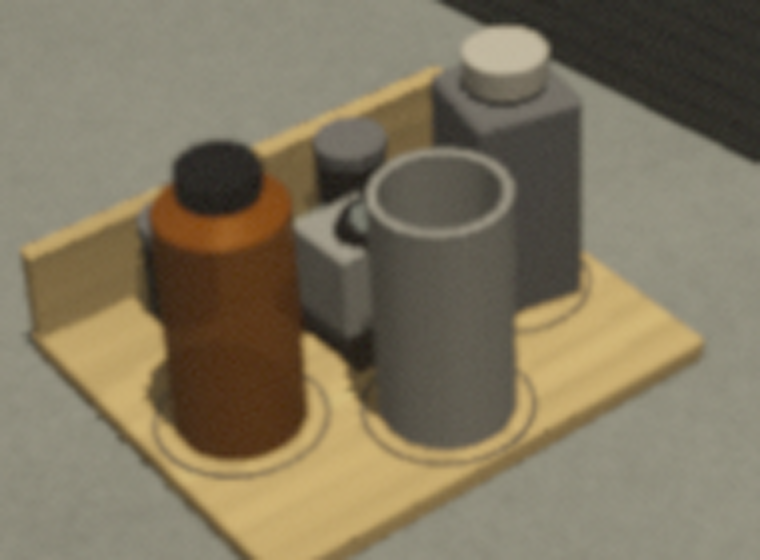

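The crops give clean features. In the top crop (5x) the beaker rim centre is (283,482), the bottle cap (98,302), the flask cap (508,365) and the focuser housing top (375,313). In the easel crop (4x) the field corners are (123,150), (330,128), (379,411) and (165,435).

```bash
cat > m.py <<'E'
from h import *
def c1(p): return (np.array(p,float)+.5)/5-.5+[105,185]
def c2(p): return (np.array(p,float)+.5)/4-.5+[425,200]
def c3(p): return (np.array(p,float)+.5)/4-.5+[155,265]
np.set_printoptions(precision=1,suppress=True)
E
python3 - <<'E'
from m import *
T=lambda p,z:at("top",c1(p),z)
S=lambda p,z:at("side",c3(p),z)
print("beaker",T([(283,482)],122),S([(441,193)],122))
print("bottle cap",T([(98,302)],140),"should",T([(113,310)],120))
print("flask cap",T([(508,365)],134),S([(505,48)],134))
q=T([(485,289),(609,332),(559,468),(431,418)],116);print("flask q",q,q.mean(0),[np.degrees(np.arctan2(*(q[b]-q[a])[::-1])) for a,b in((0,1),(3,2),(1,2),(0,3))])
q=T([(335,260),(430,265),(418,370),(322,355)],63);print("foc q",q,q.mean(0),[np.degrees(np.arctan2(*(q[b]-q[a])[::-1])) for a,b in((0,1),(3,2),(1,2),(0,3))])
print("cans",T([(265,145),(508,183)],62), S([(350,143)],62))
n=T([(58,570),(636,660)],12);l=T([(127,50),(735,135)],57);print("stand",n,l)
d=n[0]-n[1];d/=np.linalg.norm(d);print("yaw near",np.degrees(np.arctan2(d[1],d[0]))-90, "lip",np.degrees(np.arctan2(*(l[0]-l[1])[::-1]))-90, np.linalg.norm(n[0]-n[1]))
y=d;x=np.array([y[1],-y[0]]);C=n.mean(0)+95*x;C2=l.mean(0)-95*x
print("C",C,C2)
C=(C+C2)/2
for r in((-58,0),(-10,70),(-10,-70),(10,0)): print(r,C+r[0]*x+r[1]*y)
q=at("top",c2([(123,150),(330,128),(379,411),(165,435)]),18);print("easel",q,q.mean(0),[np.degrees(np.arctan2(*(q[b]-q[a])[::-1])) for a,b in((1,0),(2,3),(2,1),(3,0))],[np.linalg.norm(q[i]-q[i-1]) for i in range(4)])
q=at("top",[(306,129),(382,130),(381,280.5),(303,280)],3);print("mat",q,q.mean(0))
q=at("top",[(274,346)],10);print("knob",q,at("side",[(384,337)],10))
E
```

```text
beaker [[425.  285.8]] [[422.1 287.8]]
bottle cap [[480.6 348. ]] should [[481.4 349.8]]
flask cap [[465.6 210.9]] [[463.7 211.2]]
flask q [[494.3 224.6]
 [481.  181.2]
 [434.  194.7]
 [449.2 239.4]] [464.6 210. ] [np.float64(-106.93603741830118), np.float64(-108.89645122524097), np.float64(163.9561307908382), np.float64(161.8747678548816)]
foc q [[512.3 291.4]
 [511.7 256.9]
 [473.4 258. ]
 [477.5 292.9]] [493.7 274.8] [np.float64(-90.85597695966001), np.float64(-96.68133901689743), np.float64(178.3802513605039), np.float64(177.48707707615577)]
cans [[554.  321.1]
 [543.3 231.4]] [[538.1 235.4]]
stand [[400.9 397.8]
 [376.3 180.9]] [[589.1 377. ]
 [565.5 150.8]]
yaw near -6.459062672515785 lip -5.964998246906916 218.29431866264983
C [483.  278.7] [482.9 274.6]
(-58, 0) [425.3 283.2]
(-10, 70) [480.9 347.3]
(-10, -70) [465.1 208.2]
(10, 0) [492.9 275.5]
easel [[ 540.1 -229.5]
 [ 554.4 -326.9]
 [ 422.4 -346.2]
 [ 407.7 -247.9]] [ 481.2 -287.6] [np.float64(98.34945700465384), np.float64(98.53146451190433), np.float64(8.333903322161015), np.float64(7.913879588305804)] [np.float64(133.73355102329188), np.float64(98.38379772817711), np.float64(133.4140468955341), np.float64(99.36474953955938)]
mat [[750.3  61.2]
 [753.9 -89.2]
 [454.8 -92.9]
 [450.1  53.4]] [602.3 -16.9]
knob [[326.3 100.5]] [[329.1  92.1]]
```

```bash
python3 -m jog '[[[85,180,-109,0,0,0,22],[85,361,-218,0,0,0,22],[85,361,-218,0,0,0,22],[85,361,-218,0,0,0,22],[85,361,-218,0,0,0,22],[85,361,-218,0,0,0,22],[85,361,-218,0,0,0,22],[85,361,-218,0,0,0,22],[85,361,-218,0,0,0,22],[85,361,-218,0,0,0,22],[85,361,-218,0,0,0,22],[85,361,-218,0,0,0,22]]]' 60
```

```text
time: 1.1
tool_pos: [451.0, -146.8, 404.3]
orientation: [-0.0, 1.0, 0.002, -0.0]
force: [-0.9, 0.7, -0.3]
grip_width: 85.1
gripper_force: 0.0
```

```bash
python3 -m jog '[[[85,-27,-433,0,0,0,0],[85,-27,-433,0,0,0,0],[85,-27,-433,0,0,0,0],[85,-27,-433,0,0,0,0],[85,-27,-433,0,0,0,0],[85,-27,-433,0,0,0,0],[85,-27,-433,0,0,0,0],[85,-27,-433,0,0,0,0],[85,-27,-433,0,0,0,0],[85,-27,-433,0,0,0,0],[85,-27,-433,0,0,0,0],[85,-27,-433,0,0,0,0]]]'
```

```text
time: 2.1
tool_pos: [422.5, 285.7, 404.1]
orientation: [-0.0, 1.0, 0.002, -0.0]
force: [-0.4, 0.1, 0.2]
grip_width: 84.9
gripper_force: 0.0
```

```bash
python3 -m jog '[[[85,1,-1,30,0,0,0],[85,1,-1,60,0,0,0],[85,1,-1,90,0,0,0],[85,1,-1,115,0,0,0],[85,1,-1,135,0,0,0],[85,1,-1,150,0,0,0],[85,1,-1,158,0,0,0],[85,1,-1,162,0,0,0],[85,1,-1,162,0,0,0]]]'; python3 -m jog '[[[50,0,0,0,0,0,0],[50,0,0,0,0,0,0],[50,0,0,0,0,0,0],[50,0,0,0,0,0,0],[50,0,0,0,0,0,0],[50,0,0,0,0,0,0],[50,0,0,0,0,0,0],[50,0,0,0,0,0,0]]]' 50
```

```text
time: 2.85
tool_pos: [424.1, 283.5, 242.3]
orientation: [0.0, 1.0, -0.001, -0.0]
force: [0.1, -0.2, -0.2]
grip_width: 85.0
gripper_force: 0.0
time: 3.52
tool_pos: [424.1, 284.7, 244.0]
orientation: [-0.0, 1.0, 0.0, 0.001]
force: [-0.3, -0.8, 7.2]
grip_width: 57.0
gripper_force: 52.9
```

Run:
```python
from h import *
a=capture("side")[:,:,::-1][230:430,130:430]; b=capture("top")[:,:,::-1][150:350,80:380]
cv2.imwrite("pics/g1.png",cv2.resize(np.hstack([a,b]),(798,266),interpolation=cv2.INTER_CUBIC))
```

```text
(no output)
```

View pics/g1.png

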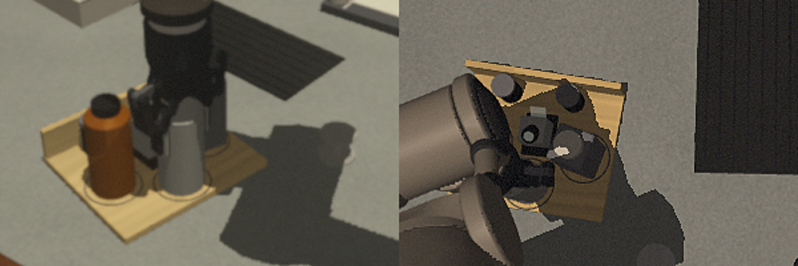

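The beaker is gripped. Next I lift it and carry it to the mat at x≈505.

```bash
python3 -m jog '[[[50,0,0,-6,0,0,0],[50,0,0,-18,0,0,0],[50,0,0,-36,0,0,0],[50,0,0,-60,0,0,0],[50,0,0,-84,0,0,0],[50,0,0,-108,0,0,0],[50,0,0,-132,0,0,0],[50,0,0,-152,0,0,0],[50,0,0,-164,0,0,0],[50,0,0,-170,0,0,0]]]'; python3 -m jog '[[[50,2,8,0,0,0,0],[50,7,26,0,0,0,0],[50,14,54,0,0,0,0],[50,23,86,0,0,0,0],[50,32,120,0,0,0,0],[50,42,156,0,0,0,0],[50,51,192,0,0,0,0],[50,60,226,0,0,0,0],[50,68,258,0,0,0,0],[50,75,283,0,0,0,0],[50,79,299,0,0,0,0],[50,81,305,0,0,0,0]]]'
```

```text
time: 4.45
tool_pos: [423.7, 284.6, 415.0]
orientation: [-0.001, 1.0, 0.0, 0.002]
force: [0.3, 0.0, -1.5]
grip_width: 56.9
gripper_force: 53.5
time: 5.45
tool_pos: [504.8, -23.3, 411.3]
orientation: [0.0, 1.0, -0.002, -0.001]
force: [0.0, -0.1, -1.3]
grip_width: 56.4
gripper_force: 53.6
```

```bash
python3 -m jog '[[[50,0,0,6,0,0,0],[50,0,0,20,0,0,0],[50,0,0,44,0,0,0],[50,0,0,70,0,0,0],[50,0,0,96,0,0,0],[50,0,0,122,0,0,0],[50,0,0,144,0,0,0],[50,0,0,158,0,0,0],[50,0,0,167,0,0,0],[50,0,0,173,0,0,0],[50,0,0,173,0,0,0]]]'
python3 - <<'E'
from h import *
o=get_obs(); print(o["tool_pos"],o["force"])
E
```

```text
time: 6.37
tool_pos: [504.3, -19.8, 238.7]
orientation: [-0.0, 1.0, 0.0, -0.001]
force: [-0.7, 0.1, -1.2]
grip_width: 57.2
gripper_force: 53.6
[504.29253448 -19.78885925 238.66353343] [-0.67793315  0.10774698 -1.17704575]
```

```bash
python3 -m jog '[[[50,0,0,2,0,0,0],[50,0,0,3,0,0,0],[50,0,0,3,0,0,0]]]'
```

```text
time: 6.62
tool_pos: [504.9, -20.5, 237.3]
orientation: [0.0, 1.0, -0.0, 0.001]
force: [-0.1, -0.6, -1.3]
grip_width: 56.4
gripper_force: 53.6
```

```bash
python3 -m jog '[[[50,0,0,1,0,0,0],[50,0,0,2,0,0,0],[50,0,0,2,0,0,0]]]'; python3 -m jog '[[[50,0,0,1,0,0,0],[50,0,0,2,0,0,0],[50,0,0,2,0,0,0]]]'
```

```text
time: 6.87
tool_pos: [504.9, -20.6, 235.0]
orientation: [0.0, 1.0, -0.0, 0.0]
force: [-0.5, -0.3, -1.1]
grip_width: 56.8
gripper_force: 53.7
time: 7.12
tool_pos: [504.9, -20.5, 234.9]
orientation: [0.0, 1.0, -0.0, 0.001]
force: [-5.5, 0.6, 19.2]
grip_width: 57.0
gripper_force: 55.1
```

```bash
python3 -m jog '[[[50,0,0,-2,0,0,0],[60,0,0,-2,0,0,0],[85,0,0,-2,0,0,0],[85,0,0,-2,0,0,0],[85,0,0,-2,0,0,0],[85,0,0,-2,0,0,0],[85,0,0,-30,0,0,0],[85,0,0,-70,0,0,0],[85,0,0,-110,0,0,0],[85,0,0,-150,0,0,0],[85,0,0,-180,0,0,0],[85,0,0,-180,0,0,0]]]'; python3 -m jog '[[[85,-24,-370,0,0,0,0],[85,-24,-370,0,0,0,0],[85,-24,-370,0,0,0,0],[85,-24,-370,0,0,0,0],[85,-24,-370,0,0,0,0],[85,-24,-370,0,0,0,0],[85,-24,-370,0,0,0,0],[85,-24,-370,0,0,0,0],[85,-24,-370,0,0,0,0],[85,-24,-370,0,0,0,0],[85,-24,-370,0,0,0,0],[85,-24,-370,0,0,0,0]]]'
```

```text
time: 8.12
tool_pos: [505.6, -20.6, 419.2]
orientation: [0.001, 1.0, -0.0, 0.006]
force: [-0.1, -0.6, -0.6]
grip_width: 84.9
gripper_force: 0.0
time: 9.12
tool_pos: [480.7, 349.4, 411.7]
orientation: [0.001, 1.0, 0.0, -0.001]
force: [0.2, -0.4, 0.0]
grip_width: 85.0
gripper_force: 0.0
```

Run:
```python
from h import *
print(get_obs()["tool_pos"])
a=capture("side")[:,:,::-1][200:430,130:430]
cv2.imwrite("pics/g2.png",cv2.resize(a,None,fx=2.5,fy=2.5,interpolation=cv2.INTER_CUBIC))
```

```text
[480.71724729 349.35298595 411.73000931]
```

View pics/g2.png

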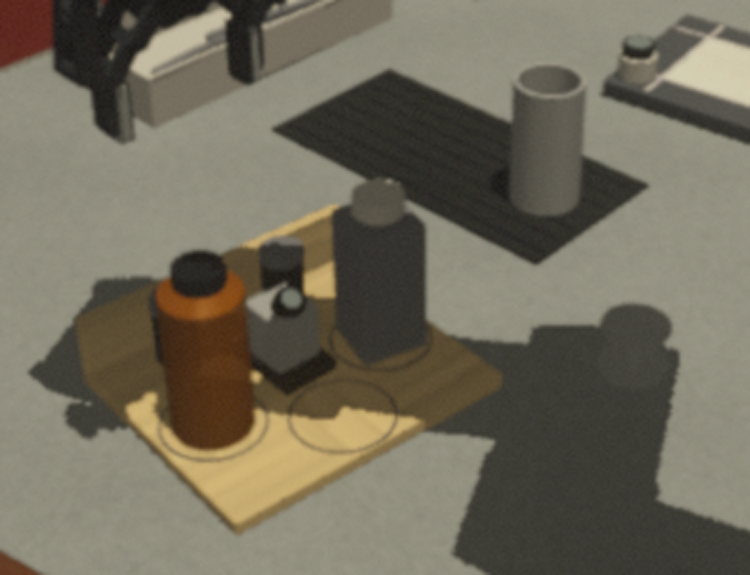

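The beaker stands on the mat and the gripper is over the bottle, so I descend and grip it.

```bash
python3 -m jog '[[[85,0,0,30,0,0,0],[85,0,0,60,0,0,0],[85,0,0,90,0,0,0],[85,0,0,115,0,0,0],[85,0,0,133,0,0,0],[85,0,0,143,0,0,0],[85,0,0,147,0,0,0],[85,0,0,148,0,0,0],[85,0,0,148,0,0,0]]]'; python3 -m jog '[[[48,0,0,0,0,0,0],[48,0,0,0,0,0,0],[48,0,0,0,0,0,0],[48,0,0,0,0,0,0],[48,0,0,0,0,0,0],[48,0,0,0,0,0,0],[48,0,0,0,0,0,0],[48,0,0,0,0,0,0]]]' 60
```

```text
time: 9.92
tool_pos: [481.3, 349.2, 265.6]
orientation: [-0.0, 1.0, -0.0, 0.001]
force: [0.0, 0.0, 0.1]
grip_width: 85.2
gripper_force: 0.0
time: 10.58
tool_pos: [481.0, 349.5, 266.2]
orientation: [-0.0, 1.0, 0.0, 0.001]
force: [-0.7, -1.4, 6.1]
grip_width: 54.0
gripper_force: 63.7
```

```bash
python3 -m jog '[[[48,0,0,-6,0,0,0],[48,0,0,-18,0,0,0],[48,0,0,-36,0,0,0],[48,0,0,-60,0,0,0],[48,0,0,-84,0,0,0],[48,0,0,-108,0,0,0],[48,0,0,-132,0,0,0],[48,0,0,-152,0,0,0],[48,0,0,-164,0,0,0],[48,0,0,-170,0,0,0]]]'; python3 -m jog '[[[48,2,8,0,0,0,0],[48,8,26,0,0,0,0],[48,17,54,0,0,0,0],[48,29,90,0,0,0,0],[48,40,126,0,0,0,0],[48,52,162,0,0,0,0],[48,64,198,0,0,0,0],[48,75,234,0,0,0,0],[48,87,270,0,0,0,0],[48,98,304,0,0,0,0],[48,106,330,0,0,0,0],[48,112,349,0,0,0,0]]]'; python3 -m jog '[[[48,4,13,0,0,0,0],[48,6,18,0,0,0,0],[48,7,21,0,0,0,0],[48,7,21,8,0,0,0],[48,7,21,24,0,0,0],[48,7,21,48,0,0,0],[48,7,21,74,0,0,0],[48,7,21,100,0,0,0],[48,7,21,126,0,0,0],[48,7,21,146,0,0,0],[48,7,21,158,0,0,0],[48,7,21,164,0,0,0]]]'; python3 -m jog '[[[48,0,0,4,0,0,0],[48,0,0,6,0,0,0],[48,0,0,8,0,0,0],[48,0,0,8,0,0,0]]]'
```

```text
time: 11.42
tool_pos: [480.6, 349.6, 436.8]
orientation: [-0.001, 1.0, 0.0, 0.001]
force: [0.2, 0.8, -3.6]
grip_width: 54.1
gripper_force: 64.1
time: 12.42
tool_pos: [592.9, -2.9, 432.8]
orientation: [0.0, 1.0, -0.001, -0.002]
force: [-0.3, 1.2, -3.7]
grip_width: 54.2
gripper_force: 64.2
time: 13.42
tool_pos: [598.7, -18.8, 268.0]
orientation: [-0.0, 1.0, 0.001, -0.002]
force: [-0.1, 0.4, -3.7]
grip_width: 53.9
gripper_force: 64.1
time: 13.75
tool_pos: [599.9, -20.3, 263.2]
orientation: [0.0, 1.0, 0.0, 0.001]
force: [-0.7, -0.3, -4.1]
grip_width: 54.4
gripper_force: 64.1
```

```bash
python3 -m jog '[[[48,0,0,3,0,0,0],[48,0,0,5,0,0,0],[48,0,0,7,0,0,0],[48,0,0,7,0,0,0],[48,0,0,7,0,0,0]]]'
```

```text
time: 14.17
tool_pos: [600.0, -20.6, 257.2]
orientation: [0.0, 1.0, -0.0, 0.001]
force: [-2.3, -0.3, 5.3]
grip_width: 54.2
gripper_force: 65.1
```

```bash
python3 -m jog '[[[48,0,0,-1,0,0,0],[60,0,0,-1,0,0,0],[85,0,0,-1,0,0,0],[85,0,0,-1,0,0,0],[85,0,0,-1,0,0,0],[85,0,0,-1,0,0,0],[85,0,0,-30,0,0,0],[85,0,0,-70,0,0,0],[85,0,0,-110,0,0,0],[85,0,0,-150,0,0,0],[85,0,0,-155,0,0,0],[85,0,0,-155,0,0,0]]]'; python3 -m jog '[[[85,-135,-231,0,0,0,17],[85,-135,-231,0,0,0,17],[85,-135,-231,0,0,0,17],[85,-135,-231,0,0,0,17],[85,-135,-231,0,0,0,17],[85,-135,-231,0,0,0,17],[85,-135,-231,0,0,0,17],[85,-135,-231,0,0,0,17],[85,-135,-231,0,0,0,17]]]'
```

```text
time: 15.17
tool_pos: [600.0, -20.5, 414.3]
orientation: [0.001, 1.0, -0.0, 0.004]
force: [0.6, -0.4, 0.2]
grip_width: 84.7
gripper_force: 0.0
time: 15.92
tool_pos: [464.2, 211.1, 409.3]
orientation: [0.001, 0.989, -0.147, -0.001]
force: [0.0, -0.4, -0.1]
grip_width: 85.1
gripper_force: 0.0
```

Run:
```python
from h import *
print(get_obs()["tool_pos"])
a=capture("side")[:,:,::-1][180:410,130:430]
cv2.imwrite("pics/g3.png",cv2.resize(a,None,fx=2.5,fy=2.5,interpolation=cv2.INTER_CUBIC))
```

```text
[464.21497386 211.12865195 409.27469971]
```

View pics/g3.png

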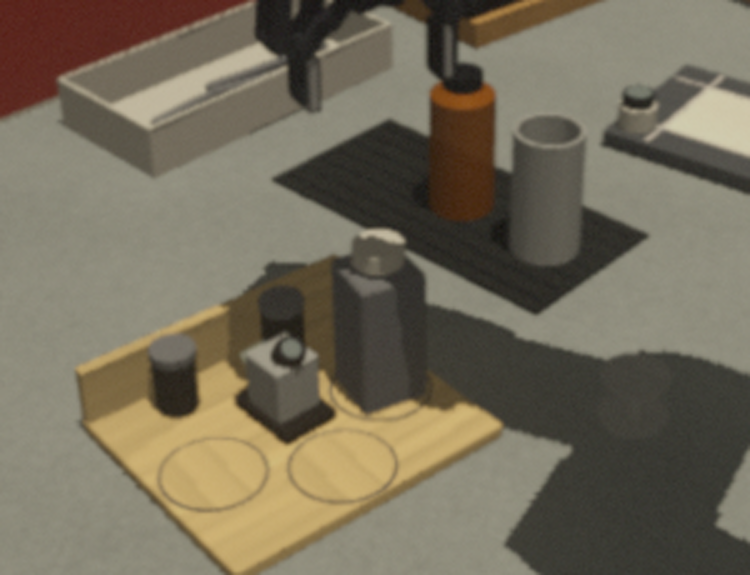

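```bash
python3 -m jog '[[[85,0,0,30,0,0,0],[85,0,0,60,0,0,0],[85,0,0,90,0,0,0],[85,0,0,115,0,0,0],[85,0,0,135,0,0,0],[85,0,0,146,0,0,0],[85,0,0,150,0,0,0],[85,0,0,151,0,0,0],[85,0,0,151,0,0,0]]]'; python3 -m jog '[[[42,0,0,0,0,0,0],[42,0,0,0,0,0,0],[42,0,0,0,0,0,0],[42,0,0,0,0,0,0],[42,0,0,0,0,0,0],[42,0,0,0,0,0,0],[42,0,0,0,0,0,0],[42,0,0,0,0,0,0],[42,0,0,0,0,0,0]]]' 60
```

```text
time: 16.72
tool_pos: [465.4, 209.7, 259.6]
orientation: [0.0, 0.989, -0.149, 0.0]
force: [0.7, -0.2, -0.2]
grip_width: 85.0
gripper_force: 0.0
time: 17.47
tool_pos: [465.0, 210.5, 260.7]
orientation: [-0.0, 0.989, -0.148, 0.001]
force: [-0.0, -1.9, 5.9]
grip_width: 48.9
gripper_force: 62.6
```

```bash
python3 -m jog '[[[42,0,0,-6,0,0,0],[42,0,0,-18,0,0,0],[42,0,0,-36,0,0,0],[42,0,0,-60,0,0,0],[42,0,0,-84,0,0,0],[42,0,0,-108,0,0,0],[42,0,0,-132,0,0,0],[42,0,0,-152,0,0,0],[42,0,0,-164,0,0,0],[42,0,0,-170,0,0,0]]]'; python3 -m jog '[[[42,7,4,0,0,0,0],[42,22,12,0,0,0,-1],[42,46,25,0,0,0,-3],[42,76,40,0,0,0,-5],[42,106,56,0,0,0,-7],[42,136,72,0,0,0,-9],[42,166,88,0,0,0,-11],[42,196,104,0,0,0,-13],[42,226,120,0,0,0,-15],[42,252,134,0,0,0,-16],[42,272,145,0,0,0,-17],[42,284,151,0,0,0,-17]]]'; python3 -m jog '[[[42,3,-1,0,0,0,0],[42,4,-1,0,0,0,0],[42,4,-1,0,0,0,0],[42,4,-1,8,0,0,0],[42,4,-1,24,0,0,0],[42,4,-1,48,0,0,0],[42,4,-1,74,0,0,0],[42,4,-1,100,0,0,0],[42,4,-1,126,0,0,0],[42,4,-1,146,0,0,0],[42,4,-1,160,0,0,0],[42,4,-1,168,0,0,0]]]';  python3 -m jog '[[[42,0,0,3,0,0,0],[42,0,0,6,0,0,0],[42,0,0,8,0,0,0],[42,0,0,8,0,0,0]]]'
```

```text
time: 18.3
tool_pos: [464.6, 210.6, 431.8]
orientation: [-0.001, 0.989, -0.148, 0.001]
force: [-0.1, 0.2, -1.9]
grip_width: 48.9
gripper_force: 62.5
time: 19.3
tool_pos: [693.7, -20.3, 426.7]
orientation: [0.0, 1.0, -0.001, -0.002]
force: [-0.7, 0.2, -2.4]
grip_width: 49.1
gripper_force: 62.5
time: 20.3
tool_pos: [695.0, -14.9, 259.1]
orientation: [-0.0, 1.0, 0.001, -0.002]
force: [-0.3, 0.2, -2.6]
grip_width: 48.9
gripper_force: 62.4
time: 20.63
tool_pos: [696.3, -15.8, 254.4]
orientation: [0.0, 1.0, 0.0, 0.001]
force: [0.6, -0.4, -2.2]
grip_width: 49.0
gripper_force: 62.4
```

```bash
python3 -m jog '[[[42,0,0,1,0,0,0],[42,0,0,3,0,0,0],[42,0,0,3,0,0,0],[42,0,0,3,0,0,0]]]'
```

```text
time: 20.97
tool_pos: [696.5, -16.1, 251.8]
orientation: [0.0, 1.0, -0.0, 0.001]
force: [-0.1, 0.2, 2.1]
grip_width: 48.8
gripper_force: 62.9
```

```bash
python3 -m jog '[[[42,0,0,0,0,0,0],[55,0,0,0,0,0,0],[85,0,0,0,0,0,0],[85,0,0,0,0,0,0],[85,0,0,0,0,0,0],[85,0,0,0,0,0,0],[85,0,0,-30,0,0,0],[85,0,0,-70,0,0,0],[85,0,0,-110,0,0,0],[85,0,0,-150,0,0,0],[85,0,0,-150,0,0,0],[85,0,0,-150,0,0,0]]]'
python3 - <<'E'
from h import *
a=capture("top")[:,:,::-1];crop("top","g4",105,185,160,140,5,a)
E
```

```text
time: 21.97
tool_pos: [696.3, -15.9, 404.2]
orientation: [0.0, 1.0, -0.0, 0.003]
force: [-0.3, -0.0, -0.8]
grip_width: 84.6
gripper_force: 0.0
```

View pics/g4.png

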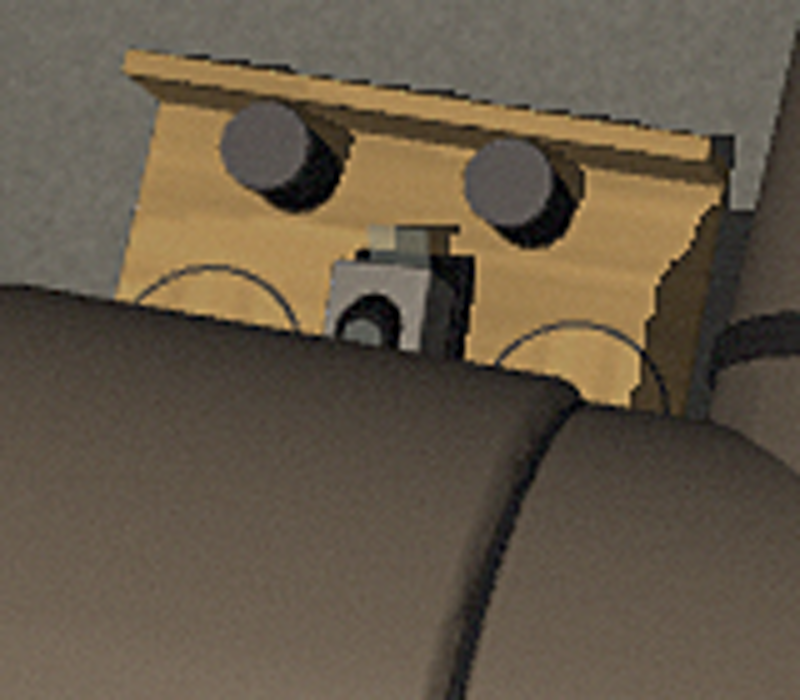

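The focuser sits where I measured it (housing top centre near (375,313) in the crop), and the canisters haven't moved. I go over it.

```bash
python3 -m jog '[[[85,-202,-291,0,0,0,3],[85,-202,-291,0,0,0,3],[85,-202,-291,0,0,0,3],[85,-202,-291,0,0,0,3],[85,-202,-291,0,0,0,3],[85,-202,-291,0,0,0,3],[85,-202,-291,0,0,0,3],[85,-202,-291,0,0,0,3],[85,-202,-291,0,0,0,3],[85,-202,-291,0,0,0,3],[85,-202,-291,0,0,0,3],[85,-202,-291,0,0,0,3]]]'
python3 - <<'E'
from h import *
print(get_obs()["tool_pos"],get_obs()["orientation"],get_obs()["time"])
E
```

```text
time: 23.02
tool_pos: [494.5, 274.6, 399.3]
orientation: [0.001, 1.0, -0.026, -0.001]
force: [1.1, 0.0, -0.0]
grip_width: 84.9
gripper_force: 0.0
[494.46027556 274.6382264  399.33138508] [ 7.12409494e-04  9.99654554e-01 -2.62550756e-02 -9.67836105e-04] 23.0167
```

```bash
python3 -m jog '[[[85,0,0,35,0,0,0],[85,0,0,70,0,0,0],[85,0,0,100,0,0,0],[85,0,0,125,0,0,0],[85,0,0,145,0,0,0],[85,0,0,162,0,0,0],[85,0,0,176,0,0,0],[85,0,0,186,0,0,0],[85,0,0,192,0,0,0],[85,0,0,194,0,0,0],[85,0,0,194,0,0,0]]]'; python3 -m jog '[[[30,0,0,0,0,0,0],[30,0,0,0,0,0,0],[30,0,0,0,0,0,0],[30,0,0,0,0,0,0],[30,0,0,0,0,0,0],[30,0,0,0,0,0,0],[30,0,0,0,0,0,0],[30,0,0,0,0,0,0],[30,0,0,0,0,0,0],[30,0,0,0,0,0,0]]]' 40
```

```text
time: 23.93
tool_pos: [494.6, 274.6, 206.4]
orientation: [0.0, 1.0, -0.027, -0.0]
force: [0.0, -0.0, -0.1]
grip_width: 85.0
gripper_force: 0.0
time: 24.77
tool_pos: [494.4, 275.2, 207.4]
orientation: [-0.0, 1.0, -0.026, 0.001]
force: [-0.2, -0.2, 6.9]
grip_width: 35.1
gripper_force: 41.7
```

```bash
python3 -m jog '[[[30,0,0,-6,0,0,0],[30,0,0,-18,0,0,0],[30,0,0,-36,0,0,0],[30,0,0,-60,0,0,0],[30,0,0,-86,0,0,0],[30,0,0,-114,0,0,0],[30,0,0,-142,0,0,0],[30,0,0,-168,0,0,0],[30,0,0,-186,0,0,0],[30,0,0,-196,0,0,0],[30,0,0,-200,0,0,0]]]'; python3 -m jog '[[[30,0,8,0,0,0,0],[30,1,26,0,0,0,0],[30,2,54,0,0,0,0],[30,3,88,0,0,0,0],[30,4,124,0,0,0,0],[30,5,160,0,0,0,0],[30,6,196,0,0,0,0],[30,7,232,0,0,0,0],[30,8,268,0,0,0,0],[30,9,304,0,0,0,0],[30,10,340,0,0,0,0],[30,11,376,0,0,0,0]]]';  python3 -m jog '[[[30,1,36,0,0,0,0],[30,2,72,0,0,0,0],[30,3,106,0,0,0,0],[30,4,136,0,0,0,0],[30,5,160,0,0,0,0],[30,5,177,0,0,0,0],[30,5,185,0,0,0,0],[30,5,187,0,0,0,0],[30,5,187,0,0,0,0]]]'
python3 - <<'E'
from h import *
o=get_obs();print(o["tool_pos"],o["time"])
E
```

```text
time: 25.68
tool_pos: [494.2, 275.1, 408.2]
orientation: [-0.0, 1.0, -0.026, 0.001]
force: [0.3, -0.1, -2.1]
grip_width: 35.1
gripper_force: 40.9
time: 26.68
tool_pos: [484.4, -103.0, 404.9]
orientation: [-0.0, 1.0, -0.026, -0.002]
force: [1.0, -0.6, -2.7]
grip_width: 35.5
gripper_force: 40.9
time: 27.43
tool_pos: [480.3, -288.0, 405.6]
orientation: [-0.001, 1.0, -0.027, -0.001]
force: [0.6, 0.4, -2.6]
grip_width: 35.2
gripper_force: 40.9
[ 480.32432732 -287.9565988   405.55716486] 27.4333
```

```bash
python3 -m jog '[[[30,1,0,6,0,0,0],[30,1,0,20,0,0,0],[30,1,0,42,0,0,0],[30,1,0,68,0,0,0],[30,1,0,94,0,0,0],[30,1,0,120,0,0,0],[30,1,0,144,0,0,0],[30,1,0,164,0,0,0],[30,1,0,178,0,0,0],[30,1,0,186,0,0,0],[30,1,0,190,0,0,0],[30,1,0,190,0,0,0]]]'; python3 -m jog '[[[30,0,0,2,0,0,0],[30,0,0,3,0,0,0],[30,0,0,3,0,0,0],[30,0,0,3,0,0,0]]]'
```

```text
time: 28.43
tool_pos: [481.7, -287.3, 216.2]
orientation: [-0.0, 1.0, -0.026, -0.0]
force: [-0.9, 0.5, -1.9]
grip_width: 35.2
gripper_force: 40.8
time: 28.77
tool_pos: [481.7, -288.2, 214.3]
orientation: [0.0, 1.0, -0.026, 0.0]
force: [-0.2, -0.2, -2.2]
grip_width: 35.6
gripper_force: 40.8
```

```bash
python3 -m jog '[[[30,0,0,1,0,0,0],[30,0,0,2,0,0,0],[30,0,0,2,0,0,0],[30,0,0,2,0,0,0]]]'
```

```text
time: 29.1
tool_pos: [481.7, -288.2, 213.4]
orientation: [0.001, 1.0, -0.026, 0.001]
force: [-3.1, 2.3, 10.7]
grip_width: 35.2
gripper_force: 42.3
```

```bash
python3 -m jog '[[[30,0,0,-1,0,0,0],[40,0,0,-1,0,0,0],[60,0,0,-1,0,0,0],[85,0,0,-1,0,0,0],[85,0,0,-1,0,0,0],[85,0,0,-1,0,0,0],[85,0,0,-10,0,0,0],[85,0,0,-40,0,0,0],[85,0,0,-80,0,0,0],[85,0,0,-120,0,0,0],[85,0,0,-160,0,0,0],[85,0,0,-190,0,0,0]]]'; python3 -m jog '[[[85,0,-60,0,0,0,0],[85,0,-100,0,0,0,-3],[85,0,-140,0,0,0,-3],[85,0,-140,0,0,0,-3]]]'
python3 - <<'E'
from h import *
print(get_obs()["tool_pos"],get_obs()["orientation"])
a=capture("top")[:,:,::-1][110:350,270:560]
cv2.imwrite("pics/g5.png",cv2.resize(a,None,fx=2.5,fy=2.5,interpolation=cv2.INTER_CUBIC))
E
```

```text
time: 30.1
tool_pos: [481.5, -287.9, 406.1]
orientation: [0.001, 1.0, -0.026, 0.002]
force: [1.2, -0.9, 0.2]
grip_width: 84.6
gripper_force: 0.0
time: 30.43
tool_pos: [488.4, -144.1, 402.7]
orientation: [-0.001, 1.0, 0.001, 0.0]
force: [0.4, 0.4, 1.0]
grip_width: 85.1
gripper_force: 0.0
[ 488.37556307 -144.10948059  402.74480878] [-7.34842993e-04  9.99999076e-01  1.10231050e-03  3.03587419e-04]
```

View pics/g5.png

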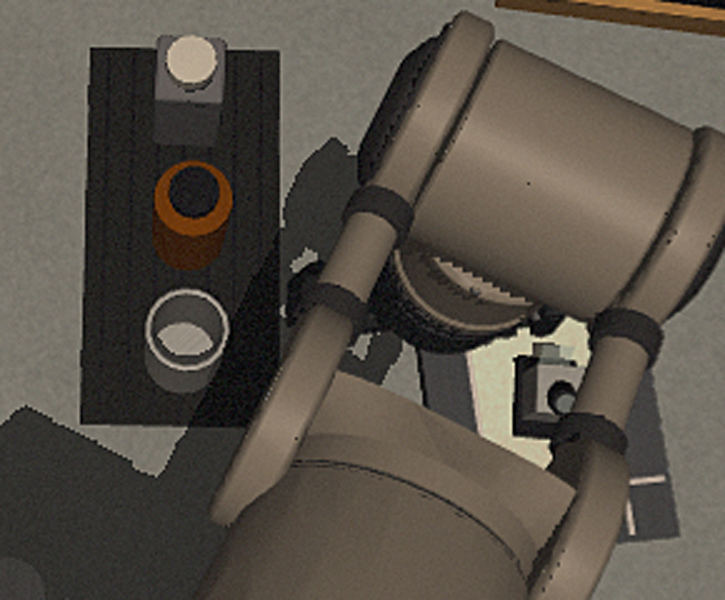

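The focuser stands on the field and the three vessels stand on the mat, with the cap of the flask at (190,62), the bottle at (193,190) and the beaker at (187,330) in this view. Next I return the flask.

```bash
python3 -m jog '[[[85,208,-128,0,0,0,0],[85,208,-128,0,0,0,0],[85,208,-128,0,0,0,0],[85,208,-128,0,0,0,0],[85,208,-128,0,0,0,0],[85,208,-128,0,0,0,0],[85,208,-128,0,0,0,0],[85,208,-128,0,0,0,0],[85,208,-128,0,0,0,0]]]'
python3 - <<'E'
from h import *
print(get_obs()["tool_pos"],get_obs()["orientation"])
E
```

```text
time: 31.23
tool_pos: [696.8, -20.7, 401.5]
orientation: [0.0, 1.0, -0.0, -0.001]
force: [0.5, 0.1, 0.0]
grip_width: 84.8
gripper_force: 0.0
[696.78585549 -20.72447276 401.47558766] [ 2.10105097e-04  9.99999842e-01 -8.44024035e-05 -5.15423452e-04]
```

```bash
python3 -m jog '[[[85,0,-5,30,0,0,0],[85,0,-5,60,0,0,0],[85,0,-5,90,0,0,0],[85,0,-5,115,0,0,0],[85,0,-5,133,0,0,0],[85,0,-5,144,0,0,0],[85,0,-5,149,0,0,0],[85,0,-5,150,0,0,0],[85,0,-5,150,0,0,0]]]'; python3 -m jog '[[[42,0,0,0,0,0,0],[42,0,0,0,0,0,0],[42,0,0,0,0,0,0],[42,0,0,0,0,0,0],[42,0,0,0,0,0,0],[42,0,0,0,0,0,0],[42,0,0,0,0,0,0],[42,0,0,0,0,0,0],[42,0,0,0,0,0,0]]]' 60;  python3 -m jog '[[[42,0,0,-6,0,0,0],[42,0,0,-18,0,0,0],[42,0,0,-36,0,0,0],[42,0,0,-60,0,0,0],[42,0,0,-84,0,0,0],[42,0,0,-108,0,0,0],[42,0,0,-132,0,0,0],[42,0,0,-152,0,0,0],[42,0,0,-164,0,0,0],[42,0,0,-170,0,0,0],[42,0,0,-170,0,0,0]]]'
```

```text
time: 31.98
tool_pos: [697.1, -15.8, 253.1]
orientation: [0.0, 1.0, -0.0, 0.001]
force: [1.1, -0.4, -0.5]
grip_width: 84.9
gripper_force: 0.0
time: 32.73
tool_pos: [697.4, -15.5, 253.2]
orientation: [0.0, 1.0, -0.0, 0.001]
force: [-1.4, -1.9, 6.4]
grip_width: 49.1
gripper_force: 63.2
time: 33.65
tool_pos: [696.9, -15.1, 423.6]
orientation: [0.0, 1.0, 0.0, 0.001]
force: [1.1, 0.4, -2.6]
grip_width: 49.3
gripper_force: 62.3
```

```bash
python3 -m jog '[[[42,-6,-6,0,0,0,0],[42,-18,-18,0,0,0,1],[42,-37,-36,0,0,0,3],[42,-61,-60,0,0,0,5],[42,-85,-83,0,0,0,7],[42,-109,-107,0,0,0,9],[42,-133,-130,0,0,0,11],[42,-157,-154,0,0,0,13],[42,-181,-177,0,0,0,15],[42,-202,-197,0,0,0,16],[42,-218,-213,0,0,0,17],[42,-228,-223,0,0,0,17]]]'; python3 -m jog '[[[42,-3,-4,0,0,0,0],[42,-3,-4,0,0,0,0],[42,-3,-4,0,0,0,0]]]'
python3 - <<'E'
from h import *
print(get_obs()["tool_pos"],get_obs()["orientation"])
E
```

```text
time: 34.65
tool_pos: [467.0, 209.2, 420.8]
orientation: [0.0, 0.989, -0.147, -0.001]
force: [-0.2, -0.2, -2.8]
grip_width: 49.1
gripper_force: 62.3
time: 34.9
tool_pos: [468.1, 212.2, 421.4]
orientation: [0.0, 0.989, -0.148, 0.0]
force: [0.3, 0.2, -2.6]
grip_width: 48.9
gripper_force: 62.4
[468.06902987 212.16811551 421.36216659] [ 2.67192065e-04  9.89033292e-01 -1.47692456e-01  1.19823502e-04]
```

```bash
python3 -m jog '[[[42,-1,2,6,0,0,0],[42,-1,2,20,0,0,0],[42,-1,2,42,0,0,0],[42,-1,2,66,0,0,0],[42,-1,2,90,0,0,0],[42,-1,2,112,0,0,0],[42,-1,2,130,0,0,0],[42,-1,2,143,0,0,0],[42,-1,2,152,0,0,0],[42,-1,2,157,0,0,0],[42,-1,2,157,0,0,0],[42,-1,2,157,0,0,0]]]'; python3 -m jog '[[[42,0,0,1,0,0,0],[42,0,0,2,0,0,0],[42,0,0,3,0,0,0],[42,0,0,3,0,0,0]]]'
```

```text
time: 35.9
tool_pos: [466.3, 210.6, 264.9]
orientation: [-0.0, 0.989, -0.148, 0.0]
force: [0.1, -0.4, -1.4]
grip_width: 49.0
gripper_force: 62.4
time: 36.23
tool_pos: [465.9, 210.9, 262.2]
orientation: [-0.0, 0.989, -0.148, 0.001]
force: [-0.3, 1.3, -0.7]
grip_width: 48.9
gripper_force: 62.4
```

```bash
python3 -m jog '[[[42,0,0,1,0,0,0],[42,0,0,1,0,0,0],[55,0,0,1,0,0,0],[85,0,0,1,0,0,0],[85,0,0,1,0,0,0],[85,0,0,1,0,0,0],[85,0,0,-10,0,0,0],[85,0,0,-40,0,0,0],[85,0,0,-80,0,0,0],[85,0,0,-120,0,0,0],[85,0,0,-150,0,0,0],[85,0,0,-150,0,0,0]]]'; python3 -m jog '[[[85,196,182,0,0,0,-17],[85,196,182,0,0,0,-17],[85,196,182,0,0,0,-17],[85,196,182,0,0,0,-17],[85,196,182,0,0,0,-17],[85,196,182,0,0,0,-17],[85,196,182,0,0,0,-17],[85,196,182,0,0,0,-17],[85,196,182,0,0,0,-17],[85,196,182,0,0,0,-17]]]'
python3 - <<'E'
from h import *
print(get_obs()["tool_pos"],get_obs()["orientation"])
E
```

```text
time: 37.23
tool_pos: [466.6, 211.2, 418.2]
orientation: [-0.002, 0.989, -0.148, 0.006]
force: [0.8, -0.5, -0.6]
grip_width: 85.3
gripper_force: 0.0
time: 38.07
tool_pos: [599.7, -20.1, 410.9]
orientation: [-0.0, 1.0, -0.0, -0.001]
force: [-0.7, -0.3, 0.8]
grip_width: 84.9
gripper_force: 0.0
[599.73508459 -20.13543773 410.9334912 ] [-2.92840841e-04  9.99999674e-01 -1.36381878e-04 -7.40152828e-04]
```

```bash
python3 -m jog '[[[85,0,0,30,0,0,0],[85,0,0,60,0,0,0],[85,0,0,90,0,0,0],[85,0,0,115,0,0,0],[85,0,0,135,0,0,0],[85,0,0,147,0,0,0],[85,0,0,152,0,0,0],[85,0,0,153,0,0,0],[85,0,0,153,0,0,0]]]'; python3 -m jog '[[[48,0,0,0,0,0,0],[48,0,0,0,0,0,0],[48,0,0,0,0,0,0],[48,0,0,0,0,0,0],[48,0,0,0,0,0,0],[48,0,0,0,0,0,0],[48,0,0,0,0,0,0],[48,0,0,0,0,0,0],[48,0,0,0,0,0,0]]]' 60;  python3 -m jog '[[[48,0,0,-6,0,0,0],[48,0,0,-18,0,0,0],[48,0,0,-36,0,0,0],[48,0,0,-60,0,0,0],[48,0,0,-84,0,0,0],[48,0,0,-108,0,0,0],[48,0,0,-132,0,0,0],[48,0,0,-152,0,0,0],[48,0,0,-164,0,0,0],[48,0,0,-170,0,0,0],[48,0,0,-170,0,0,0]]]'
```

```text
time: 38.82
tool_pos: [600.0, -19.7, 259.3]
orientation: [0.0, 1.0, 0.001, 0.0]
force: [0.7, -0.2, 0.4]
grip_width: 85.3
gripper_force: 0.0
time: 39.57
tool_pos: [600.3, -20.7, 260.3]
orientation: [0.0, 1.0, -0.0, 0.001]
force: [-1.2, 0.5, 5.5]
grip_width: 54.0
gripper_force: 63.5
time: 40.48
tool_pos: [599.9, -20.5, 430.0]
orientation: [0.0, 1.0, -0.0, 0.001]
force: [0.6, 0.1, -4.0]
grip_width: 54.2
gripper_force: 64.2
```

```bash
python3 -m jog '[[[48,-2,-8,0,0,0,0],[48,-8,-26,0,0,0,0],[48,-17,-54,0,0,0,0],[48,-29,-90,0,0,0,0],[48,-40,-126,0,0,0,0],[48,-52,-162,0,0,0,0],[48,-64,-198,0,0,0,0],[48,-75,-234,0,0,0,0],[48,-87,-270,0,0,0,0],[48,-98,-304,0,0,0,0],[48,-106,-330,0,0,0,0],[48,-112,-349,0,0,0,0]]]'; python3 -m jog '[[[48,-4,-13,0,0,0,0],[48,-6,-18,0,0,0,0],[48,-7,-21,0,0,0,0],[48,-7,-21,0,0,0,0],[48,-7,-21,0,0,0,0]]]'
python3 - <<'E'
from h import *
print(get_obs()["tool_pos"],get_obs()["orientation"])
E
```

```text
time: 41.48
tool_pos: [486.2, 331.3, 426.9]
orientation: [0.0, 1.0, 0.001, -0.002]
force: [0.1, -0.2, -3.3]
grip_width: 53.8
gripper_force: 64.2
time: 41.9
tool_pos: [481.5, 348.6, 428.4]
orientation: [0.0, 1.0, -0.001, -0.0]
force: [-0.3, -0.2, -3.3]
grip_width: 53.9
gripper_force: 64.2
[481.49604325 348.61260103 428.4113836 ] [ 3.65222919e-04  9.99999722e-01 -6.38161054e-04 -1.25243411e-04]
```

```bash
python3 -m jog '[[[48,0,-1,6,0,0,0],[48,0,-1,20,0,0,0],[48,0,-1,42,0,0,0],[48,0,-1,66,0,0,0],[48,0,-1,90,0,0,0],[48,0,-1,112,0,0,0],[48,0,-1,130,0,0,0],[48,0,-1,143,0,0,0],[48,0,-1,152,0,0,0],[48,0,-1,157,0,0,0],[48,0,-1,157,0,0,0],[48,0,-1,157,0,0,0]]]'; python3 -m jog '[[[48,0,0,1,0,0,0],[48,0,0,2,0,0,0],[48,0,0,3,0,0,0],[48,0,0,3,0,0,0]]]'
```

```text
time: 42.9
tool_pos: [481.4, 350.3, 272.1]
orientation: [-0.0, 1.0, -0.0, 0.0]
force: [-0.4, 0.2, -3.0]
grip_width: 53.8
gripper_force: 64.2
time: 43.23
tool_pos: [481.2, 350.6, 269.4]
orientation: [-0.0, 1.0, -0.0, 0.001]
force: [0.5, -0.4, -0.6]
grip_width: 54.3
gripper_force: 64.4
```

```bash
python3 -m jog '[[[48,0,0,1,0,0,0],[48,0,0,1,0,0,0],[58,0,0,1,0,0,0],[85,0,0,1,0,0,0],[85,0,0,1,0,0,0],[85,0,0,1,0,0,0],[85,0,0,-10,0,0,0],[85,0,0,-40,0,0,0],[85,0,0,-80,0,0,0],[85,0,0,-120,0,0,0],[85,0,0,-143,0,0,0],[85,0,0,-143,0,0,0]]]'; python3 -m jog '[[[85,24,371,0,0,0,0],[85,24,371,0,0,0,0],[85,24,371,0,0,0,0],[85,24,371,0,0,0,0],[85,24,371,0,0,0,0],[85,24,371,0,0,0,0],[85,24,371,0,0,0,0],[85,24,371,0,0,0,0],[85,24,371,0,0,0,0],[85,24,371,0,0,0,0],[85,24,371,0,0,0,0],[85,24,371,0,0,0,0]]]'
python3 - <<'E'
from h import *
print(get_obs()["tool_pos"],get_obs()["orientation"])
E
```

```text
time: 44.23
tool_pos: [481.4, 350.8, 419.1]
orientation: [-0.003, 1.0, 0.0, 0.005]
force: [0.7, -0.5, -0.2]
grip_width: 84.9
gripper_force: 0.0
time: 45.23
tool_pos: [504.8, -20.3, 411.6]
orientation: [-0.0, 1.0, -0.0, -0.0]
force: [0.1, 0.5, 0.5]
grip_width: 84.8
gripper_force: 0.0
[504.84339211 -20.271712   411.6159604 ] [-2.74703354e-04  9.99999824e-01 -4.84933020e-04 -2.03273132e-04]
```

```bash
python3 -m jog '[[[85,0,0,30,0,0,0],[85,0,0,60,0,0,0],[85,0,0,90,0,0,0],[85,0,0,120,0,0,0],[85,0,0,145,0,0,0],[85,0,0,162,0,0,0],[85,0,0,172,0,0,0],[85,0,0,175,0,0,0],[85,0,0,175,0,0,0]]]'; python3 -m jog '[[[50,0,0,0,0,0,0],[50,0,0,0,0,0,0],[50,0,0,0,0,0,0],[50,0,0,0,0,0,0],[50,0,0,0,0,0,0],[50,0,0,0,0,0,0],[50,0,0,0,0,0,0],[50,0,0,0,0,0,0],[50,0,0,0,0,0,0]]]' 50;  python3 -m jog '[[[50,0,0,-6,0,0,0],[50,0,0,-18,0,0,0],[50,0,0,-36,0,0,0],[50,0,0,-60,0,0,0],[50,0,0,-84,0,0,0],[50,0,0,-108,0,0,0],[50,0,0,-132,0,0,0],[50,0,0,-152,0,0,0],[50,0,0,-164,0,0,0],[50,0,0,-170,0,0,0],[50,0,0,-170,0,0,0]]]'
```

```text
time: 45.98
tool_pos: [505.1, -19.5, 236.5]
orientation: [-0.0, 1.0, 0.001, -0.0]
force: [-0.2, -0.1, 0.1]
grip_width: 84.7
gripper_force: 0.0
time: 46.73
tool_pos: [505.4, -20.4, 238.2]
orientation: [0.0, 1.0, -0.0, 0.001]
force: [-1.3, 2.0, 5.5]
grip_width: 56.7
gripper_force: 53.1
time: 47.65
tool_pos: [504.9, -20.6, 408.3]
orientation: [0.0, 1.0, -0.0, 0.001]
force: [0.4, 0.2, -2.2]
grip_width: 56.9
gripper_force: 53.6
```

```bash
python3 -m jog '[[[50,-2,-8,0,0,0,0],[50,-7,-26,0,0,0,0],[50,-14,-54,0,0,0,0],[50,-23,-86,0,0,0,0],[50,-32,-120,0,0,0,0],[50,-42,-156,0,0,0,0],[50,-51,-192,0,0,0,0],[50,-60,-226,0,0,0,0],[50,-68,-258,0,0,0,0],[50,-75,-283,0,0,0,0],[50,-79,-299,0,0,0,0],[50,-81,-306,0,0,0,0]]]'; python3 -m jog '[[[50,0,0,0,0,0,0],[50,0,0,0,0,0,0],[50,0,0,0,0,0,0]]]'
```

```text
time: 48.65
tool_pos: [422.6, 287.8, 405.2]
orientation: [0.0, 1.0, 0.001, -0.001]
force: [-0.5, 0.1, -2.0]
grip_width: 56.4
gripper_force: 53.7
time: 48.9
tool_pos: [424.3, 284.6, 406.2]
orientation: [0.0, 1.0, -0.001, -0.0]
force: [-0.4, -0.9, -2.6]
grip_width: 56.7
gripper_force: 53.7
```

```bash
python3 -m jog '[[[50,0,0,6,0,0,0],[50,0,0,20,0,0,0],[50,0,0,42,0,0,0],[50,0,0,66,0,0,0],[50,0,0,90,0,0,0],[50,0,0,112,0,0,0],[50,0,0,130,0,0,0],[50,0,0,143,0,0,0],[50,0,0,152,0,0,0],[50,0,0,157,0,0,0],[50,0,0,157,0,0,0],[50,0,0,157,0,0,0]]]'; python3 -m jog '[[[50,0,0,1,0,0,0],[50,0,0,2,0,0,0],[50,0,0,3,0,0,0],[50,0,0,3,0,0,0]]]'
```

```text
time: 49.9
tool_pos: [424.4, 285.3, 250.0]
orientation: [-0.0, 1.0, -0.0, 0.0]
force: [0.9, 0.3, -2.5]
grip_width: 56.8
gripper_force: 53.7
time: 50.23
tool_pos: [424.2, 285.6, 247.3]
orientation: [-0.0, 1.0, -0.0, 0.001]
force: [-0.2, 0.4, 2.1]
grip_width: 56.7
gripper_force: 53.8
```

Contact again, so I release, retreat, then move away for a check.

```bash
python3 -m jog '[[[50,0,0,0,0,0,0],[60,0,0,0,0,0,0],[85,0,0,0,0,0,0],[85,0,0,0,0,0,0],[85,0,0,0,0,0,0],[85,0,0,0,0,0,0],[85,0,0,-10,0,0,0],[85,0,0,-40,0,0,0],[85,0,0,-80,0,0,0],[85,0,0,-120,0,0,0],[85,0,0,-160,0,0,0],[85,0,0,-160,0,0,0]]]'; python3 -m jog '[[[85,60,300,0,0,0,0],[85,60,300,0,0,0,0],[85,60,300,0,0,0,0],[85,60,300,0,0,0,0],[85,60,300,0,0,0,0],[85,60,300,0,0,0,0],[85,60,300,0,0,0,0],[85,60,300,0,0,0,0],[85,60,300,0,0,0,0],[85,60,300,0,0,0,0]]]'
python3 - <<'E'
from h import *
t=capture("top")[:,:,::-1]; s=capture("side")[:,:,::-1]
cv2.imwrite("pics/top9.png",t);crop("top","g6",105,185,160,140,5,t)
cv2.imwrite("pics/side9.png",s)
E
```

```text
time: 51.23
tool_pos: [424.8, 286.0, 415.5]
orientation: [-0.003, 1.0, 0.0, 0.007]
force: [0.2, -0.1, -0.1]
grip_width: 85.0
gripper_force: 0.0
time: 52.07
tool_pos: [483.9, -15.0, 406.9]
orientation: [-0.0, 1.0, -0.001, -0.0]
force: [-0.3, 0.6, -0.7]
grip_width: 85.0
gripper_force: 0.0
```

View pics/g6.png

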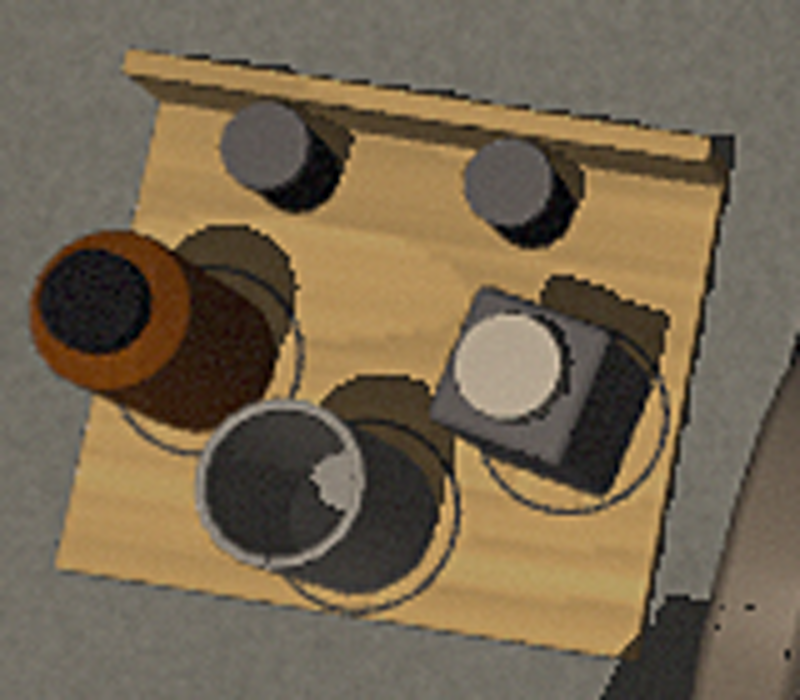

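View pics/side9.png

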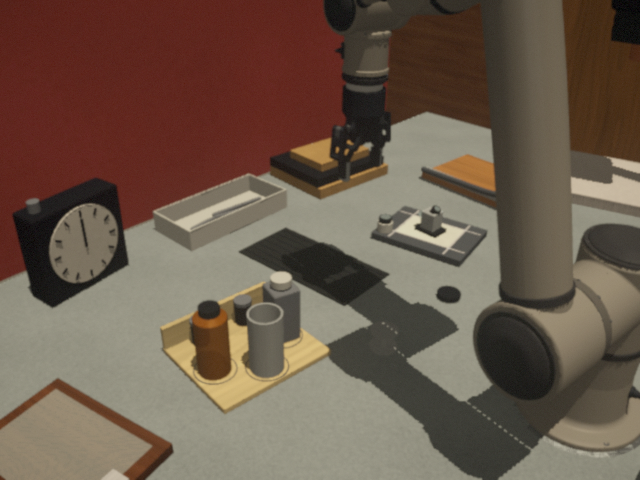

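The vessels are back within about 1–2 px of where they were in the 5x crop, and the canisters haven't moved. In the side view the focuser stands mid-field at (432,222), with the loupe still beside it at (385,224). I hand in.

```bash
python3 -c "
from rig import *
print(finish_job())"
```

```text
the job is handed in; nothing more can be done
None
```

I handed the job in at about 52 s; no verdict came back. In the last pictures the focuser stands upright mid-field on the easel, the three vessels are back within about 1 mm of where they stood, and the canisters and loupe look undisturbed.

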